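Nest the three steel dispensing pots

TASK

The three open steel dispensing pots are washed and ready to put away: nest them in order of width, the middle one standing inside the wide shallow one and the slim one standing inside the middle one, all upright. Set each one down inside the next rather than dropping it in, let the wide pot stay about where it is, and leave the closed canister with the lid alone.

Things in the scene. Friction and masses are not known exactly. Their poses are not given: they have to be found in the camera images.
- big_pot_mid (a point): Wide shallow pot, 136 mm outside diameter (130 mm inside), 45 mm high, 0.6 kg; straight-sided, round, open-topped, bare stainless steel, wall 3 mm, floor 4 mm thick, stands upright on the table; the point is on its axis, half-way up, its z axis points up out of the mouth. The four steel things (three open pots, one lidded canister) stand side by side about 0.2 m apart in any order. 
- middle_pot_mid (a point): Middle pot, 66 mm outside diameter (60 mm inside), 58 mm high, about 0.2 kg; straight-sided, round, open-topped, bare stainless steel, wall 3 mm, floor 4 mm thick, stands upright on the table; the point is on its axis, half-way up, its z axis points up out of the mouth. Nested, it stands 17 mm proud of the wide pot's rim, which leaves room for fingers inside the wide pot.
- small_pot_mid (a point): Slim pot, 34 mm outside diameter (28 mm inside), 84 mm high, about 0.1 kg; straight-sided, round, open-topped, bare stainless steel, wall 3 mm, floor 4 mm thick, stands upright on the table; the point is on its axis, half-way up, its z axis points up out of the mouth. Nested, it stands 30 mm proud of the middle pot's rim.
- canister_mid (a point): Closed steel canister, 66 mm diameter, with a 70 mm lid and a small knob on top, 84 mm high in all, 0.35 kg; not one of the nesting pots, to be left alone. The point is on its axis, half-way up.
There are look-alikes about, which are no part of the job. What is shaped like the part that bears small_pot_mid but purple or red is not meant.

How it is judged:
By the outcome, as a careful person would: the job done as asked, in the order asked, and still so for the second after the job is handed in, with the robot touching nothing.
It also fails if it takes over 59 s, if anything falls off the work surface, if the arm or the gripper's body presses on something with over 40 N, if the wrist force passes 120 N, or if a joint passes its speed limit or range.

ROBOT

A 6-joint arm with a two-finger parallel gripper is mounted at the origin on the work surface. World frame = base frame: x ahead of the robot, y to its left, z up, the work surface at z = 0. Lengths are in mm, angles in rad, forces in N, time in s.
With the tool pointing down it reaches from about 275 to 1000 mm from the base axis. Payload 8.4 kg.
Tool frame: the origin (TCP) lies between the finger pads; the fingertips stand 8 mm ahead of it and the grasp point (between the pads) lies 11 mm behind it (tcp_to_tips is the distance from the TCP to the fingertips, in mm); z points along the fingers, y is the line along which they close (so a half turn about z gives the same grasp; the last joint's range is limited). The gripper opens to 85 mm and grips with 20 to 120 N. Pads are 22 mm wide; open, the fingers measure 114 mm over their backs; the gripper's body (76 mm by 85 mm) begins 54 mm behind the grasp point. The pads swing forward as they close: fully open they stand 13 mm farther back than shut.
Start: joints at [1.189, 0.353, 1.633, -0, 1.155, -0.002], TCP at [231.708, 580.465, 239.281] pointing down, gripper open.
Joint ranges: [-2.63, 2.63], [-0.92, 2.1], [0.06, 2.66], [-1.3, 4.44], [0, 2.69], [-3.02, 3.02]. Speed limits (rad/s): [2.22, 2.22, 2.79, 3.14, 3.14, 3.14].

INTERFACE

Orientations are given as [roll, pitch, yaw] about the fixed x, y, z axes, in that order (R = Rz(yaw) Ry(pitch) Rx(roll)).
In Python, from rig import * gives the robot as it stands.
- The arm moves only by the tool step_arm, never from a script. Its argument "motion" is a list of rows, each an object with "claw": the finger opening in mm, from 0 to 85.4; "delta_pos": the shift along the tool's x, y, z in mm, a list of three; "turn": the turn about the tool's z in rad. In form: [{"claw": claw, "delta_pos": [dx, dy, dz], "turn": turn}, ...]. A call has 1 to 8 rows; each row shifts and turns the commanded pose from where the row before left it, along the tool's axes as they then stand; what a row does not reach is not made up. A row lasts 1/12 s, in which the tool goes at most 41.7 mm and 7.16 degrees, less where a joint would pass 70% of its speed; a pose out of reach is approached as far as the arm can. A call is refused whole if a number of a shift passes 41.7 or a number of a turn 0.125, either way. A call with a gripper value outside its range is refused whole. The fingers move at their own pace and stop on an object; "force" is the grip in N (left out, the last holds). Time passes only in rows, so rows that do not move let the fingers close. It gives the time, the measured TCP pose, the force, the opening and the grip force at its end, in the units of the state.
- sense(): the state, without advancing time (a new reading comes with each control period).
- grab_frame(name): name is "side" or "top"; returns a dict with "img" (420x560x3 uint8, red, green, blue), "vertical_fov" (degrees; the focal length in pixels is half the picture's height over the tangent of half this angle, whatever the lens; pixels are square), "cx", "cy" (the principal point, pixels), "R" (3x3) and "t" (3): a world point X has camera coordinates R X + t. Camera axes: x right, y down, z forward; pixel columns grow to the right and rows downward; lengths in mm; the calibration is good to about 2 mm. A picture is of the moment at which its call begins. There is no depth.
- sign_off(): hands the job in; it is judged then, once.
The state is a dict: "clock": time; "qpos": joint angles; "qvel": joint speeds; "joint_efforts": joint torques, N m; "eef_pos": TCP position; "tcp_rot": TCP orientation; "contact_force": force on the tool from outside, world axes, zero at the start; "wrist_torque": the same for the moment, N m; "opening": opening from 0.0 (shut) to 1.0 (fully open); "grasp_force": force on a finger pad.
Only numpy, scipy, OpenCV 4.12 (cv2) and the standard library are available. Lean on these libraries where they do the work, as an engineer would, in place of code of your own. Each camera call takes 0.05 s, during which the arm holds its last target. There are 200 camera calls.

## Working session

There is one attempt and no reset: what is moved stays moved. The work goes in short steps, Python scripts to look and compute and a tool call to move; the robot and the scene stay as the last step left them, time stands still between calls to the robot, and variables do not carry over. Pictures are saved under pics/ and viewed, at most 10 in all, crops included, and the job is handed in when it is done.

Besides the shell and the picture viewer there is one more tool, called as a command line: name --argument value ..., lists and objects as JSON in quotes. step_arm: Moves the arm, as the interface text tells. Its arguments: {"type":"object","properties":{"motion":{"type":"array","items":{"type":"object","properties":{"claw":{"type":"number"},"delta_pos":{"type":"array","items":{"type":"number"}},"turn":{"type":"number"}}}},"force":{"type":"number"}},"required":["motion"]}

```bash
mkdir -p pics; python3 - <<'E'
from rig import *
import cv2,pickle
for n in ("top","side"):
    f=grab_frame(n); pickle.dump(f,open(f"pics/{n}0.pkl","wb"))
    cv2.imwrite(f"pics/{n}0.png",f["img"][:,:,::-1]); print(n,f["vertical_fov"],f["cx"],f["cy"],f["R"],f["t"])
print(sense())
E
```

```text
top 48.990855639662776 283.4417261924308 210.46437722502287 [[ 0.00438931 -0.99997832 -0.0049084 ]
 [-0.99314781 -0.00378599 -0.11680363]
 [ 0.11678251  0.00538746 -0.9931429 ]] [  10.54593162  540.55903041 1157.93775522]
side 44.12524793652824 283.9791420211013 214.43076537238125 [[ 0.92787241 -0.3727744   0.00959351]
 [-0.20560078 -0.53288513 -0.82082992]
 [ 0.31109662  0.759653   -0.57109212]] [-476.93804942  137.87810309  970.27277296]
{'clock': 0.1, 'qpos': array([ 1.18860535e+00,  3.53617509e-01,  1.63405662e+00,  4.99559232e-06,
        1.15521504e+00, -2.37970957e-03]), 'qvel': array([ 6.85647968e-06, -1.21231976e-03, -1.39550710e-03,  9.69261521e-04,
        3.34847425e-04, -1.61533621e-03]), 'joint_efforts': array([ 2.07053286e-03, -6.06356764e+01, -3.42821288e+01,  2.97437127e-04,
        3.81217949e-03, -2.87317370e-06]), 'eef_pos': array([231.54486386, 580.07211319, 238.61397773]), 'tcp_rot': array([-3.14029615e+00, -7.65307258e-06,  2.76177936e+00]), 'contact_force': array([ 0.14672482, -0.18879083, -0.15742717]), 'wrist_torque': array([-0.03468312,  0.00488587,  0.02376183]), 'grasp_force': 0.0, 'opening': 1.0041855414434342}
```

View pics/top0.png

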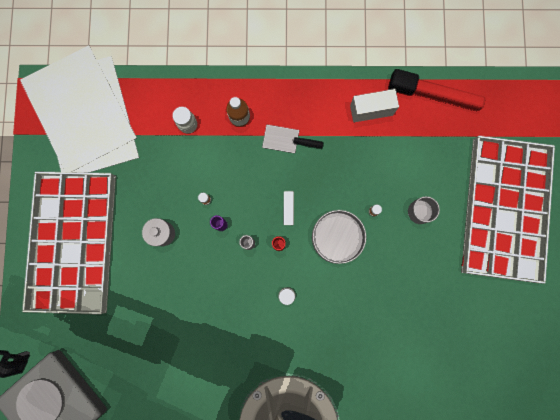

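View pics/side0.png

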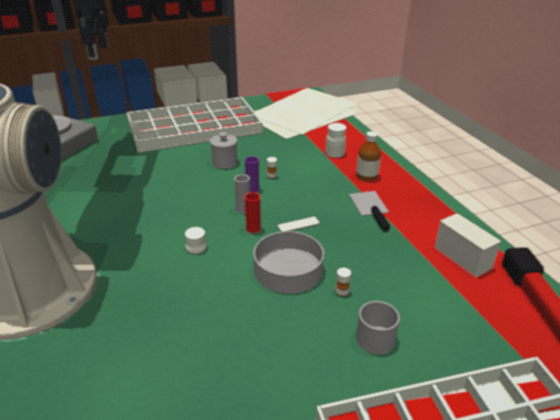

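Candidates in the top view: canister (157,232), knob on top; slim shapes purple (219,223), bare steel (247,242), red (279,243); wide pot (339,237); middle pot (425,210). The bare steel one fits the slim pot. I'll confirm it in an enlarged crop.

```bash
python3 - <<'E'
import cv2,pickle,numpy as np
t=pickle.load(open("pics/top0.pkl","rb"))["img"][:,:,::-1];s=pickle.load(open("pics/side0.pkl","rb"))["img"][:,:,::-1]
r=lambda im,k:cv2.resize(im,None,fx=k,fy=k,interpolation=cv2.INTER_CUBIC)
a=r(t[190:270,200:300],4);b=r(t[190:270,300:400],4);c=r(t[180:240,390:465],4);d=r(s[145:245,210:310],3)
o=np.zeros((600,800,3),np.uint8)
o[:320,:400]=a;o[:320,400:]=b;o[320:560,:300]=c;o[320:600,300:600]=d[:280]
cv2.imwrite("pics/crop0.png",o)
E
```

```text
(no output)
```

View pics/crop0.png

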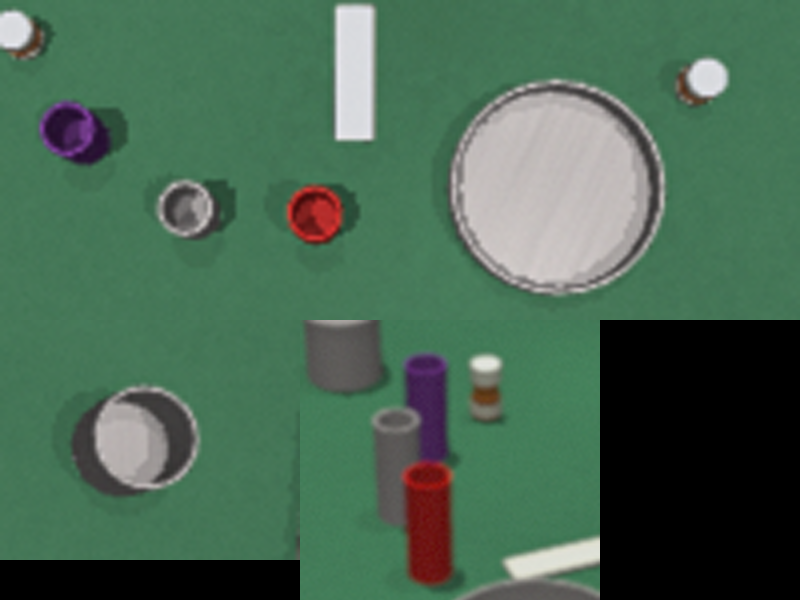

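The crop confirms it: the bare steel slim pot has its rim at about (246,242), with red and purple look-alikes on either side. The wide rim is at (339,236.5) and the middle rim at (426,209).

```bash
cat > h.py <<'E'
import numpy as np,pickle,cv2
def K(f):
    F=f["img"].shape[0]/2/np.tan(np.radians(f["vertical_fov"]/2)); return np.array([[F,0,f["cx"]],[0,F,f["cy"]],[0,0,1]])
def back(f,u,v,z):
    R,t=np.array(f["R"]),np.array(f["t"]); c=-R.T@t; d=R.T@np.linalg.solve(K(f),[u,v,1]); return c+d*(z-c[2])/d[2]
def proj(f,X):
    p=K(f)@(np.array(f["R"])@np.asarray(X,float)+f["t"]); return p[:2]/p[2]
E
python3 - <<'E'
from h import *
T=pickle.load(open("pics/top0.pkl","rb"));S=pickle.load(open("pics/side0.pkl","rb"))
for n,u,v,z,su,sv,l,r in (("slim",246.1,241.9,84,242,178.3,239.5,253.2),("wide",339,236.4,45,289,250.5,312.6,365.8),("mid",426.2,209,58,378.5,318.5,413.5,439.3)):
    a=back(T,u,v,z); print(n,a.round(1),"side:",back(S,su,sv,z).round(1),"diam",np.linalg.norm(back(T,l,v,z)-back(T,r,v,z)).round(1),"sideproj",proj(S,a).round(1))
for u,v in((219-1,222),(279,243)): print("red/purple",back(T,u,v,84).round(1))
E
```

```text
slim [456.5 103.6  84. ] side: [454.9 103.3  84. ] diam 33.6 sideproj [242.7 178.1]
wide [ 473.3 -128.4   45. ] side: [ 474.2 -123.9   45. ] diam 134.7 sideproj [289.5 252. ]
mid [ 542.5 -347.2   58. ] side: [ 536.1 -352.6   58. ] diam 64.9 sideproj [380.2 315.2]
red/purple [505.2 173.4  84. ]
red/purple [454.2  23.   84. ]
```

Top and side agree on slim and wide, and the diameters match. I'll turn the tool so its x is world +y and its y is world +x, then travel.

step_arm --motion '[{"claw": 85, "delta_pos": [0, 0, 0], "turn": 0.12}, {"claw": 85, "delta_pos": [0, 0, 0], "turn": 0.12}, {"claw": 85, "delta_pos": [0, 0, 0], "turn": 0.12}, {"claw": 85, "delta_pos": [0, 0, 0], "turn": 0.12}, {"claw": 85, "delta_pos": [0, 0, 0], "turn": 0.12}, {"claw": 85, "delta_pos": [0, 0, 0], "turn": 0.12}, {"claw": 85, "delta_pos": [0, 0, 0], "turn": 0.12}, {"claw": 85, "delta_pos": [0, 0, 0], "turn": 0.12}]'

```text
clock: 0.77
eef_pos: [231.6, 580.2, 238.8]
tcp_rot: [-3.141, 0.001, 1.796]
contact_force: [0.3, 0.7, 0.4]
opening: 0.992
grasp_force: 0.0
```

step_arm --motion '[{"claw": 85, "delta_pos": [0, 0, 0], "turn": 0.12}, {"claw": 85, "delta_pos": [0, 0, 0], "turn": 0.11}, {"claw": 85, "delta_pos": [0, 0, 0], "turn": 0}]'

```text
clock: 1.02
eef_pos: [231.6, 580.2, 238.9]
tcp_rot: [-3.141, 0.001, 1.567]
contact_force: [0.9, -0.5, 0.0]
opening: 0.996
grasp_force: 0.0
```

step_arm --motion '[{"claw": 85, "delta_pos": [-38, 13, 0], "turn": 0}, {"claw": 85, "delta_pos": [-38, 13, 0], "turn": 0}, {"claw": 85, "delta_pos": [-38, 13, 0], "turn": 0}, {"claw": 85, "delta_pos": [-38, 13, 0], "turn": 0}, {"claw": 85, "delta_pos": [-38, 13, 0], "turn": 0}, {"claw": 85, "delta_pos": [-38, 13, 0], "turn": 0}, {"claw": 85, "delta_pos": [-38, 13, 0], "turn": 0}, {"claw": 85, "delta_pos": [-38, 13, 0], "turn": 0}]'

```text
clock: 1.68
eef_pos: [336.0, 274.7, 239.3]
tcp_rot: [3.141, -0.0, 1.577]
contact_force: [0.9, 0.2, 0.1]
opening: 0.996
grasp_force: 0.0
```

step_arm --motion '[{"claw": 85, "delta_pos": [-38, 13, 0], "turn": 0}, {"claw": 85, "delta_pos": [-38, 13, 0], "turn": 0}, {"claw": 85, "delta_pos": [-38, 13, 0], "turn": 0}, {"claw": 85, "delta_pos": [-38, 13, 0], "turn": 0}, {"claw": 85, "delta_pos": [-38, 13, 0], "turn": 0}, {"claw": 85, "delta_pos": [-38, 13, 0], "turn": 0}, {"claw": 85, "delta_pos": [-38, 13, 0], "turn": 0}, {"claw": 85, "delta_pos": [-38, 13, 0], "turn": 0}]'

```text
clock: 2.35
eef_pos: [440.4, -29.4, 239.4]
tcp_rot: [3.141, -0.0, 1.576]
contact_force: [0.9, 0.3, 0.4]
opening: 0.992
grasp_force: 0.0
```

step_arm --motion '[{"claw": 85, "delta_pos": [-38, 13, 0], "turn": 0}, {"claw": 85, "delta_pos": [-38, 13, 0], "turn": 0}, {"claw": 85, "delta_pos": [-38, 13, 0], "turn": 0}, {"claw": 85, "delta_pos": [-38, 13, 0], "turn": 0}, {"claw": 85, "delta_pos": [-38, 13, 0], "turn": 0}, {"claw": 85, "delta_pos": [-38, 13, 0], "turn": 0}, {"claw": 85, "delta_pos": [-38, 13, 0], "turn": 0}, {"claw": 85, "delta_pos": [0, 0, 0], "turn": 0}]'

```text
clock: 3.02
eef_pos: [533.4, -299.4, 239.0]
tcp_rot: [3.14, 0.003, 1.573]
contact_force: [-0.8, 1.1, 0.6]
opening: 0.996
grasp_force: 0.0
```

step_arm --motion '[{"claw": 85, "delta_pos": [-25, 4, 20], "turn": 0}, {"claw": 85, "delta_pos": [-24, 4, 30], "turn": 0}, {"claw": 85, "delta_pos": [0, 0, 35], "turn": 0}, {"claw": 85, "delta_pos": [0, 0, 35], "turn": 0}, {"claw": 85, "delta_pos": [0, 0, 20], "turn": 0}, {"claw": 85, "delta_pos": [0, 0, 0], "turn": 0}]'

```text
clock: 3.52
eef_pos: [536.5, -340.4, 94.1]
tcp_rot: [-3.134, -0.005, 1.575]
contact_force: [-0.9, 0.4, -0.5]
opening: 0.994
grasp_force: 0.0
```

```bash
python3 - <<'E'
from rig import *
from h import *
a=grab_frame("top")["img"][:,:,::-1];f=grab_frame("side");b=f["img"][:,:,::-1].copy();print(sense()["eef_pos"])
for X in ([542.5,-347.2,58],[536,-352,58]): print(proj(f,X))
o=np.hstack([cv2.resize(a[130:280,370:500],None,fx=3,fy=3),cv2.resize(b[240:390,310:440],None,fx=3,fy=3,interpolation=cv2.INTER_CUBIC)]);cv2.imwrite("pics/a1.png",o)
E
```

```text
[ 539.42544545 -342.01591689   99.03726443]
[380.21309862 315.17618722]
[378.23776803 318.27102358]
```

View pics/a1.png

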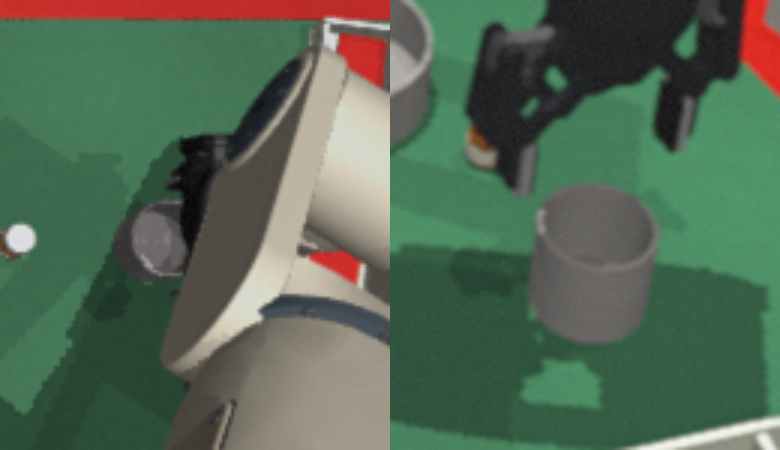

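The side crop puts the middle pot's rim at about (379,315.5), against a predicted (380,315). The top estimate holds, so I'll use roughly (541,-348). The fingers straddle it.

step_arm --motion '[{"claw": 85, "delta_pos": [-6, 2, 0], "turn": 0}, {"claw": 85, "delta_pos": [0, 0, 20], "turn": 0}, {"claw": 85, "delta_pos": [0, 0, 20], "turn": 0}, {"claw": 85, "delta_pos": [0, 0, 15], "turn": 0}, {"claw": 85, "delta_pos": [0, 0, 14], "turn": 0}, {"claw": 85, "delta_pos": [0, 0, 0], "turn": 0}, {"claw": 85, "delta_pos": [0, 0, 0], "turn": 0}]'

```text
clock: 4.2
eef_pos: [542.1, -348.6, 31.0]
tcp_rot: [3.141, 0.0, 1.572]
contact_force: [-0.2, -0.1, 0.2]
opening: 0.995
grasp_force: 0.0
```

step_arm --force 30 --motion '[{"claw": 75, "delta_pos": [0, 0, 0], "turn": 0}, {"claw": 68, "delta_pos": [0, 0, 0], "turn": 0}, {"claw": 62, "delta_pos": [0, 0, 0], "turn": 0}, {"claw": 58, "delta_pos": [0, 0, 0], "turn": 0}, {"claw": 58, "delta_pos": [0, 0, 0], "turn": 0}, {"claw": 58, "delta_pos": [0, 0, 0], "turn": 0}]'

```text
clock: 4.7
eef_pos: [543.0, -349.0, 32.3]
tcp_rot: [3.139, 0.002, 1.572]
contact_force: [-0.0, 1.5, 6.3]
opening: 0.771
grasp_force: 32.5
```

Gripped at 66 mm. Lifting to check the hold.

step_arm --motion '[{"claw": 58, "delta_pos": [0, 0, -10], "turn": 0}, {"claw": 58, "delta_pos": [0, 0, -20], "turn": 0}, {"claw": 58, "delta_pos": [0, 0, -25], "turn": 0}, {"claw": 58, "delta_pos": [0, 0, -25], "turn": 0}, {"claw": 58, "delta_pos": [0, 0, -10], "turn": 0}, {"claw": 58, "delta_pos": [0, 0, 0], "turn": 0}]'

```text
clock: 5.2
eef_pos: [543.2, -349.3, 123.8]
tcp_rot: [3.137, 0.003, 1.572]
contact_force: [0.5, -0.0, -2.4]
opening: 0.778
grasp_force: 34.5
```

step_arm --motion '[{"claw": 58, "delta_pos": [15, -5, 0], "turn": 0}, {"claw": 58, "delta_pos": [30, -9, 0], "turn": 0}, {"claw": 58, "delta_pos": [34, -10, 0], "turn": 0}, {"claw": 58, "delta_pos": [34, -10, 0], "turn": 0}, {"claw": 58, "delta_pos": [34, -10, 0], "turn": 0}, {"claw": 58, "delta_pos": [34, -10, 0], "turn": 0}, {"claw": 58, "delta_pos": [28, -9, 0], "turn": 0}, {"claw": 58, "delta_pos": [12, -5, 0], "turn": 0}]'

```text
clock: 5.87
eef_pos: [470.7, -124.2, 119.0]
tcp_rot: [-3.138, -0.001, 1.573]
contact_force: [-0.0, 0.2, -1.6]
opening: 0.773
grasp_force: 34.5
```

step_arm --motion '[{"claw": 58, "delta_pos": [0, 0, 0], "turn": 0}, {"claw": 58, "delta_pos": [0, 0, 0], "turn": 0}]'

```text
clock: 6.03
eef_pos: [473.4, -127.2, 119.9]
tcp_rot: [-3.141, 0.0, 1.573]
contact_force: [0.3, -1.4, -2.5]
opening: 0.775
grasp_force: 34.5
```

```bash
python3 - <<'E'
from rig import *
from h import *
f=grab_frame("side");b=f["img"][:,:,::-1];s=sense();print(s["eef_pos"],s["contact_force"])
x,y,z=s["eef_pos"]
for h in (28,-30): print(proj(f,[x,y,z+h]))
a=grab_frame("top")["img"][:,:,::-1]
cv2.imwrite("pics/a2.png",np.hstack([cv2.resize(b[150:310,210:370],None,fx=2.5,fy=2.5,interpolation=cv2.INTER_CUBIC),cv2.resize(a[150:310,260:420],None,fx=2.5,fy=2.5)]))
E
```

```text
[ 473.90209598 -127.85850399  120.04803191] [ 0.45484635 -1.26112719 -1.720972  ]
[290.54718852 207.26511144]
[290.0252258 232.9628171]
```

View pics/a2.png

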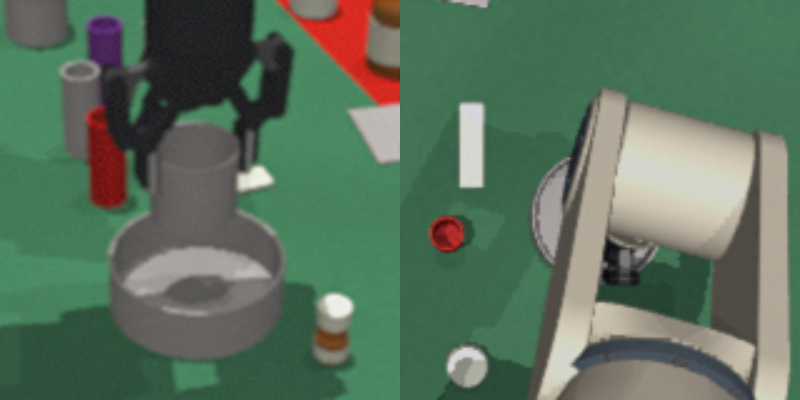

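The middle pot hangs upright and centred over the wide one (rim at about (289.5,208), as predicted). Lowering now, slowly at the end.

step_arm --motion '[{"claw": 58, "delta_pos": [0, 0, 15], "turn": 0}, {"claw": 58, "delta_pos": [0, 0, 20], "turn": 0}, {"claw": 58, "delta_pos": [0, 0, 18], "turn": 0}, {"claw": 58, "delta_pos": [0, 0, 12], "turn": 0}, {"claw": 58, "delta_pos": [0, 0, 8], "turn": 0}, {"claw": 58, "delta_pos": [0, 0, 5], "turn": 0}, {"claw": 58, "delta_pos": [0, 0, 2], "turn": 0}, {"claw": 58, "delta_pos": [0, 0, 0], "turn": 0}]'

```text
clock: 6.8
eef_pos: [473.6, -127.7, 40.2]
tcp_rot: [-3.142, 0.0, 1.571]
contact_force: [-0.9, 0.3, -2.5]
opening: 0.775
grasp_force: 34.4
```

step_arm --motion '[{"claw": 58, "delta_pos": [0, 0, 1], "turn": 0}, {"claw": 58, "delta_pos": [0, 0, 1], "turn": 0}, {"claw": 58, "delta_pos": [0, 0, 1], "turn": 0}, {"claw": 58, "delta_pos": [0, 0, 0], "turn": 0}]'

```text
clock: 7.13
eef_pos: [473.6, -127.3, 37.5]
tcp_rot: [3.141, 0.0, 1.572]
contact_force: [-0.5, 0.3, -2.4]
opening: 0.776
grasp_force: 34.5
```

step_arm --motion '[{"claw": 58, "delta_pos": [0, 0, 1], "turn": 0}, {"claw": 58, "delta_pos": [0, 0, 0.5], "turn": 0}, {"claw": 58, "delta_pos": [0, 0, 0], "turn": 0}]'

```text
clock: 7.38
eef_pos: [473.6, -127.3, 36.3]
tcp_rot: [3.141, 0.0, 1.572]
contact_force: [-1.2, 0.9, 5.4]
opening: 0.773
grasp_force: 35.0
```

step_arm --motion '[{"claw": 58, "delta_pos": [0, 0, 0.5], "turn": 0}, {"claw": 58, "delta_pos": [0, 0, 0.5], "turn": 0}, {"claw": 58, "delta_pos": [0, 0, 0], "turn": 0}]'

```text
clock: 7.63
eef_pos: [473.6, -127.3, 36.2]
tcp_rot: [3.141, 0.0, 1.572]
contact_force: [-5.8, 1.1, 20.8]
opening: 0.776
grasp_force: 36.3
```

Contact, so it's seated. I'll ease off, release gently to 78 mm and rise.

step_arm --motion '[{"claw": 66, "delta_pos": [0, 0, -0.8], "turn": 0}, {"claw": 70, "delta_pos": [0, 0, 0], "turn": 0}, {"claw": 74, "delta_pos": [0, 0, 0], "turn": 0}, {"claw": 78, "delta_pos": [0, 0, 0], "turn": 0}, {"claw": 78, "delta_pos": [0, 0, 0], "turn": 0}, {"claw": 78, "delta_pos": [0, 0, -8], "turn": 0}, {"claw": 78, "delta_pos": [0, 0, -15], "turn": 0}, {"claw": 78, "delta_pos": [0, 0, -25], "turn": 0}]'

```text
clock: 8.3
eef_pos: [471.9, -126.9, 82.8]
tcp_rot: [-3.138, -0.001, 1.572]
contact_force: [0.5, -0.5, -0.3]
opening: 0.917
grasp_force: 0.0
```

step_arm --motion '[{"claw": 78, "delta_pos": [0, 0, -35], "turn": 0}, {"claw": 70, "delta_pos": [0, 0, -35], "turn": 0}, {"claw": 60, "delta_pos": [30, -3, -20], "turn": 0}, {"claw": 60, "delta_pos": [35, -3, 0], "turn": 0}, {"claw": 60, "delta_pos": [35, -3, 0], "turn": 0}, {"claw": 60, "delta_pos": [35, -3, 0], "turn": 0}, {"claw": 60, "delta_pos": [35, -3, 0], "turn": 0}, {"claw": 60, "delta_pos": [35, -2, 0], "turn": 0}]'

```text
clock: 8.97
eef_pos: [455.6, 79.2, 174.3]
tcp_rot: [3.141, -0.0, 1.571]
contact_force: [1.6, -0.3, 1.0]
opening: 0.71
grasp_force: 0.0
```

step_arm --motion '[{"claw": 60, "delta_pos": [26, 0, 0], "turn": 0}, {"claw": 60, "delta_pos": [0, 0, 0], "turn": 0}, {"claw": 60, "delta_pos": [0, 0, 0], "turn": 0}]'

```text
clock: 9.22
eef_pos: [456.0, 104.8, 174.0]
tcp_rot: [3.141, 0.0, 1.575]
contact_force: [-0.6, -1.6, 0.7]
opening: 0.701
grasp_force: 0.0
```

```bash
python3 - <<'E'
from rig import *
from h import *
f=grab_frame("top");pickle.dump(f,open("pics/top3.pkl","wb"));a=f["img"][:,:,::-1];f=grab_frame("side");b=f["img"][:,:,::-1];s=sense();print(s["eef_pos"])
print(proj(f,[456.5,103.6,84]),proj(f,[473.6,-127.3,62]))
r=lambda x:cv2.resize(x,None,fx=4,fy=4,interpolation=cv2.INTER_CUBIC)
cv2.imwrite("pics/a3.png",np.hstack([r(b[130:280,230:330]),r(a[175:325,295:395])]))
E
```

```text
[456.04450132 103.26007801 173.75957543]
[242.64761277 178.10491943] [289.52662009 244.63602008]
```

View pics/a3.png

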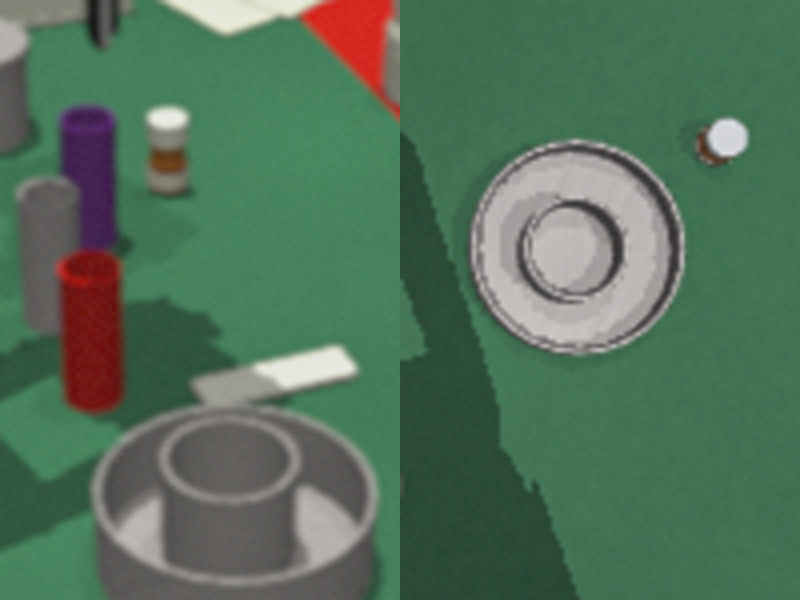

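The middle pot stands upright in the wide pot: its rim in the top view is centred at about (337.4,237), and the wide pot hasn't moved. The slim pot is where it was. Descending on it.

```bash
python3 - <<'E'
from h import *
T=pickle.load(open("pics/top3.pkl","rb")); print(back(T,337.4,237,62).round(1))
E
```

```text
[ 470.8 -122.4   62. ]
```

step_arm --motion '[{"claw": 60, "delta_pos": [0, 0, 25], "turn": 0}, {"claw": 60, "delta_pos": [0, 0, 30], "turn": 0}, {"claw": 60, "delta_pos": [0, 0, 25], "turn": 0}, {"claw": 60, "delta_pos": [0, 0, 18], "turn": 0}, {"claw": 60, "delta_pos": [0, 0, 10], "turn": 0}, {"claw": 60, "delta_pos": [0, 0, 0], "turn": 0}, {"claw": 60, "delta_pos": [0, 0, 0], "turn": 0}]'

```text
clock: 9.9
eef_pos: [456.3, 103.0, 65.7]
tcp_rot: [-3.141, 0.0, 1.571]
contact_force: [-0.3, 0.1, 0.7]
opening: 0.704
grasp_force: 0.0
```

step_arm --force 25 --motion '[{"claw": 48, "delta_pos": [0, 0, 0], "turn": 0}, {"claw": 40, "delta_pos": [0, 0, 0], "turn": 0}, {"claw": 34, "delta_pos": [0, 0, 0], "turn": 0}, {"claw": 28, "delta_pos": [0, 0, 0], "turn": 0}, {"claw": 26, "delta_pos": [0, 0, 0], "turn": 0}, {"claw": 26, "delta_pos": [0, 0, 0], "turn": 0}]'

```text
clock: 10.4
eef_pos: [457.4, 104.0, 66.7]
tcp_rot: [3.139, -0.001, 1.572]
contact_force: [0.5, -0.3, 7.7]
opening: 0.387
grasp_force: 24.8
```

step_arm --motion '[{"claw": 26, "delta_pos": [0, 0, -10], "turn": 0}, {"claw": 26, "delta_pos": [0, 0, -20], "turn": 0}, {"claw": 26, "delta_pos": [0, 0, -30], "turn": 0}, {"claw": 26, "delta_pos": [0, 0, -30], "turn": 0}, {"claw": 26, "delta_pos": [0, 0, -25], "turn": 0}, {"claw": 26, "delta_pos": [0, 0, -10], "turn": 0}, {"claw": 26, "delta_pos": [0, 0, 0], "turn": 0}]'

```text
clock: 10.98
eef_pos: [457.5, 104.0, 193.2]
tcp_rot: [3.137, -0.001, 1.572]
contact_force: [0.1, 0.2, -1.0]
opening: 0.383
grasp_force: 25.2
```

step_arm --motion '[{"claw": 26, "delta_pos": [-15, 1, 0], "turn": 0}, {"claw": 26, "delta_pos": [-30, 2, 0], "turn": 0}, {"claw": 26, "delta_pos": [-34, 3, 0], "turn": 0}, {"claw": 26, "delta_pos": [-34, 3, 0], "turn": 0}, {"claw": 26, "delta_pos": [-34, 3, 0], "turn": 0}, {"claw": 26, "delta_pos": [-34, 2, 0], "turn": 0}, {"claw": 26, "delta_pos": [-32, 1, 0], "turn": 0}, {"claw": 26, "delta_pos": [-15, 1, 0], "turn": 0}]'

```text
clock: 11.65
eef_pos: [471.3, -127.1, 188.9]
tcp_rot: [-3.139, 0.0, 1.571]
contact_force: [0.9, -0.2, -0.9]
opening: 0.386
grasp_force: 25.2
```

step_arm --motion '[{"claw": 26, "delta_pos": [0, 0, 20], "turn": 0}, {"claw": 26, "delta_pos": [0, 0, 15], "turn": 0}, {"claw": 26, "delta_pos": [0, 0, 0], "turn": 0}, {"claw": 26, "delta_pos": [0, 0, 0], "turn": 0}]'

```text
clock: 11.98
eef_pos: [470.9, -123.9, 153.9]
tcp_rot: [-3.138, -0.001, 1.572]
contact_force: [-0.0, 0.5, -1.4]
opening: 0.384
grasp_force: 25.2
```

```bash
python3 - <<'E'
from rig import *
from h import *
f=grab_frame("side");b=f["img"][:,:,::-1];s=sense();print(s["eef_pos"],s["contact_force"])
x,y,z=s["eef_pos"]
print([ (4*(proj(f,p)-[220,130])+1.5).round() for p in ([x,y,z-66],[x,y,z+18],[x,y,62],[470.8,-122.4,62])])
cv2.imwrite("pics/a4.png",cv2.resize(b[130:280,220:370],None,fx=4,fy=4,interpolation=cv2.INTER_CUBIC))
E
```

```text
[ 471.76401027 -124.00577853  154.91581555] [ 0.22051264  0.05671857 -1.17664045]
[array([274., 412.]), array([277., 261.]), array([273., 457.]), array([270., 455.])]
```

View pics/a4.png

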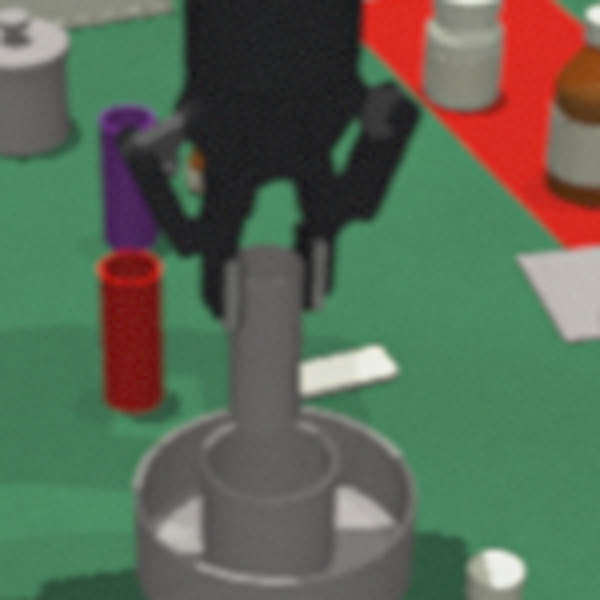

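The slim pot hangs upright, just above the middle mouth (axis at about x=265, against mouth centre 270; about 2 mm). I'll nudge it +2 in x and lower.

step_arm --motion '[{"claw": 26, "delta_pos": [0, 2, 10], "turn": 0}, {"claw": 26, "delta_pos": [0, 0, 12], "turn": 0}, {"claw": 26, "delta_pos": [0, 0, 12], "turn": 0}, {"claw": 26, "delta_pos": [0, 0, 12], "turn": 0}, {"claw": 26, "delta_pos": [0, 0, 12], "turn": 0}, {"claw": 26, "delta_pos": [0, 0, 8], "turn": 0}, {"claw": 26, "delta_pos": [0, 0, 6], "turn": 0}, {"claw": 26, "delta_pos": [0, 0, 0], "turn": 0}]'

```text
clock: 12.7
eef_pos: [474.0, -124.0, 82.7]
tcp_rot: [-3.14, -0.0, 1.572]
contact_force: [0.4, -0.3, -1.5]
opening: 0.385
grasp_force: 25.2
```

step_arm --motion '[{"claw": 26, "delta_pos": [0, 0, 2], "turn": 0}, {"claw": 26, "delta_pos": [0, 0, 1.5], "turn": 0}, {"claw": 26, "delta_pos": [0, 0, 1], "turn": 0}, {"claw": 26, "delta_pos": [0, 0, 0], "turn": 0}, {"claw": 26, "delta_pos": [0, 0, 0], "turn": 0}]'

```text
clock: 13.12
eef_pos: [474.6, -124.3, 79.3]
tcp_rot: [3.141, 0.0, 1.572]
contact_force: [0.3, 0.4, -0.6]
opening: 0.383
grasp_force: 25.2
```

step_arm --motion '[{"claw": 26, "delta_pos": [0, 0, 1], "turn": 0}, {"claw": 26, "delta_pos": [0, 0, 1], "turn": 0}, {"claw": 26, "delta_pos": [0, 0, 0.5], "turn": 0}, {"claw": 26, "delta_pos": [0, 0, 0], "turn": 0}]'

```text
clock: 13.45
eef_pos: [474.3, -124.3, 76.5]
tcp_rot: [-3.141, -0.0, 1.572]
contact_force: [0.1, -0.5, -0.9]
opening: 0.387
grasp_force: 25.2
```

step_arm --motion '[{"claw": 26, "delta_pos": [0, 0, 0.7], "turn": 0}, {"claw": 26, "delta_pos": [0, 0, 0.5], "turn": 0}, {"claw": 26, "delta_pos": [0, 0, 0], "turn": 0}]'

```text
clock: 13.7
eef_pos: [474.3, -124.3, 75.3]
tcp_rot: [-3.141, -0.0, 1.572]
contact_force: [0.2, -0.2, -1.9]
opening: 0.387
grasp_force: 25.2
```

step_arm --motion '[{"claw": 26, "delta_pos": [0, 0, 0.5], "turn": 0}, {"claw": 26, "delta_pos": [0, 0, 0.5], "turn": 0}, {"claw": 26, "delta_pos": [0, 0, 0], "turn": 0}]'

```text
clock: 13.95
eef_pos: [474.6, -124.3, 74.7]
tcp_rot: [3.141, 0.0, 1.572]
contact_force: [-0.9, 0.2, 4.4]
opening: 0.385
grasp_force: 25.4
```

step_arm --motion '[{"claw": 26, "delta_pos": [0, 0, 0.5], "turn": 0}, {"claw": 26, "delta_pos": [0, 0, 0], "turn": 0}]'

```text
clock: 14.12
eef_pos: [474.9, -124.4, 74.5]
tcp_rot: [3.141, 0.0, 1.572]
contact_force: [-1.5, 0.3, 8.2]
opening: 0.383
grasp_force: 24.9
```

Seated at the expected height. Release and retreat.

step_arm --motion '[{"claw": 33, "delta_pos": [0, 0, -0.4], "turn": 0}, {"claw": 37, "delta_pos": [0, 0, 0], "turn": 0}, {"claw": 42, "delta_pos": [0, 0, 0], "turn": 0}, {"claw": 50, "delta_pos": [0, 0, 0], "turn": 0}, {"claw": 55, "delta_pos": [0, 0, 0], "turn": 0}, {"claw": 55, "delta_pos": [0, 0, -8], "turn": 0}, {"claw": 55, "delta_pos": [0, 0, -15], "turn": 0}, {"claw": 55, "delta_pos": [0, 0, -25], "turn": 0}]'

```text
clock: 14.78
eef_pos: [472.9, -123.9, 121.6]
tcp_rot: [-3.138, -0.001, 1.572]
contact_force: [-0.3, -0.6, -0.3]
opening: 0.644
grasp_force: 0.0
```

step_arm --motion '[{"claw": 55, "delta_pos": [0, 0, -35], "turn": 0}, {"claw": 55, "delta_pos": [0, 0, -35], "turn": 0}, {"claw": 55, "delta_pos": [35, 0, -10], "turn": 0}, {"claw": 55, "delta_pos": [35, 0, 0], "turn": 0}, {"claw": 55, "delta_pos": [35, 0, 0], "turn": 0}, {"claw": 55, "delta_pos": [35, 0, 0], "turn": 0}, {"claw": 55, "delta_pos": [35, 0, 0], "turn": 0}, {"claw": 55, "delta_pos": [20, 0, 0], "turn": 0}]'

```text
clock: 15.45
eef_pos: [473.9, 73.5, 203.1]
tcp_rot: [3.141, -0.001, 1.573]
contact_force: [0.1, -0.4, -0.5]
opening: 0.647
grasp_force: 0.0
```

```bash
python3 - <<'E'
from rig import *
from h import *
a=grab_frame("top")["img"][:,:,::-1];b=grab_frame("side")["img"][:,:,::-1];print(sense()["eef_pos"])
r=lambda x:cv2.resize(x,None,fx=4,fy=4,interpolation=cv2.INTER_CUBIC)
cv2.imwrite("pics/a5.png",np.hstack([r(b[160:310,240:340]),r(a[175:325,295:395])]))
E
```

```text
[474.16748645  73.36716414 202.93776668]
```

View pics/a5.png

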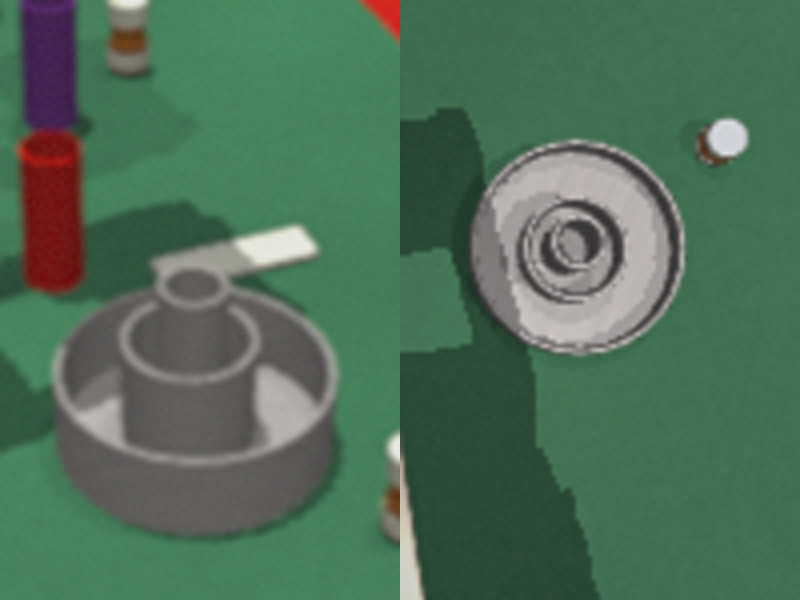

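All three are nested upright and concentric. In the side crop the slim rim is at about (193,287), inside the middle rim at (190,340), inside the wide pot, which hasn't moved. The look-alikes are untouched and the arm is clear.

```bash
python3 -c "
from rig import *
print(sign_off())"
```

```text
the job is handed in; nothing more can be done
None
```

The three pots are nested upright as asked (slim in middle in wide), each set down gently; the wide pot stayed in place, I left the canister alone, and the job was handed in at about 15.5 s.

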